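# Move the crucibles from the furnace carrier to the cooling block, in the same order

### The arm

A 6-joint arm with a two-finger parallel gripper is mounted at the origin on a cart in front of the work surface, level with it; the furniture and walls round the work are solid. World frame = base frame: x ahead of the robot, y to its left, z up, the work surface at z = 0. Lengths are in m, angles in rad, forces in N, time in s.
With the tool pointing down it reaches from about 0.35 to 0.85 m from the base axis. Payload 8.1 kg.
Tool frame: the origin (TCP) lies at the very end of the fingers, on their centre line; the grasp point (between the pads) lies robot.grip_point_offset behind it (robot.grip_point_offset is the distance from the TCP to the grasp point, in m); z points along the fingers, y is the line along which they close (so a half turn about z gives the same grasp; the last joint's range is limited). The gripper opens to 93 mm and grips with 3 to 60 N. Pads are 15 mm wide; open, the fingers measure 128 mm over their backs; the gripper's body (75 mm by 188 mm) begins 65 mm behind the grasp point.
Start: joints at [-1.354, 0.13, 1.488, -0, 1.523, -0.085], TCP at [0.178, -0.573, 0.219] pointing down, gripper open.
Joint ranges: [-2.96, 2.96], [-0.89, 2.26], [0.02, 2.5], [-1.34, 4.48], [0, 2.73], [-2.66, 2.66]. Speed limits (rad/s): [2.39, 2.39, 2.79, 3.14, 3.14, 3.14].

### API

Orientations are given as a rotation vector (axis times angle).
In Python, from plant import robot, eyes gives the robot as it stands. The module is installed in compiled form; this text tells all that it offers.
- The arm moves only by the tool apply_moves, never from a script. Its argument "steps" is one flat list of numbers, 7 for each row, row after row: the shift along the tool's x, y, z in units of 30 mm (1.0 is 30 mm), then the turn, a rotation vector about the tool's x, y, z in units of 6 degrees (1.0 is 6 degrees), then the opening in per cent of the stroke, from 0 (shut) to 100 (fully open). In form: [dx, dy, dz, ax, ay, az, fingers, dx, dy, dz, ax, ay, az, fingers, ...]. A call has 1 to 12 rows; each row shifts and turns the commanded pose from where the row before left it, along the tool's axes as they then stand; what a row does not reach is not made up. A row lasts 1/12 s, in which the tool goes at most 41.7 mm and 7.16 degrees, less where a joint would pass 70% of its speed; a pose out of reach is approached as far as the arm can. A call is refused whole if a number of a shift passes 1 or a number of a turn 1, either way. A call with a gripper value outside its range is refused whole. The fingers move at their own pace and stop on an object; "grip_force" is the grip in N (left out, the last holds). Time passes only in rows, so rows that do not move let the fingers close. It gives the time, the measured TCP pose, the force, the opening and the grip force at its end, in the units of the state.
- robot.read_state(): the state, without advancing time (a new reading comes with each control period).
- eyes.read_camera(name): name is "scene" or "top"; returns the picture (384x512x3 uint8, red, green, blue); there is no depth.
- eyes.calibration(name): a dict with "K" (3x3 intrinsics, pixels), "R" (3x3) and "t" (3): a world point X has camera coordinates R X + t. Camera axes: x right, y down, z forward; pixel columns grow to the right and rows downward; lengths in m; the calibration is good to about 2 mm. A picture is of the moment at which its call begins. calibration takes no time and is no camera call.
- robot.close_job(): hands the job in; it is judged then, once.
Trained networks look in the newest picture that a camera, given by its name, has taken for a name from the list of things; names that differ only in an ending like _2 or _b are one class to them, and where a whole thing is asked for, a point or a joint stands for the part that bears it (a point fixed in the world has none). Each returns a list of dicts, best first, with "conf" (0 to 1); they miss things now and then, are a little off and sometimes report something else, mostly with a low value. They report only what shows in the picture. A call takes as long as a camera call. They do not tell look-alikes from the thing itself.
- eyes.search_frame(camera, thing): "rect" ([left, top, width, height] in pixels, round what is visible of it).
- eyes.place_of(camera, thing): "xy" ([column, row] in pixels: a listed point, or the origin of a listed thing).
The state is a dict: "t": time; "q": joint angles; "dq": joint speeds; "joint_torque": joint torques, N m; "tool_pos": TCP position; "orientation": TCP orientation; "force": force on the tool from outside, world axes, zero at the start; "wrist_torque": the same for the moment, N m; "opening": finger opening in m; "gripper_force": force on a finger pad.
Only numpy, scipy, OpenCV 4.12 (cv2) and the standard library are available. Lean on these libraries where they do the work, as an engineer would, in place of code of your own. Each camera call takes 0.05 s, during which the arm holds its last target. There are 200 camera calls.

### The job

The four fired, empty crucibles carry no marks: their order in the furnace carrier, counted from its lifting loop, is the only record of which is which. Move them one at a time straight across into the pockets of the aluminium cooling block in the same order, the one nearest the carrier's loop into the pocket nearest the block's wooden knob and so on along the row, each upright and fully down in its pocket. Never set a crucible down on the bench or in a pocket that belongs to another, and leave the lid and the petri dish where they lie.

Things in the scene. Friction and masses are not known exactly. Their poses are not given: they have to be found in the camera images.
- crucible_1_mid (a point): White porcelain crucible (one of two alike, told apart by place): empty cup tapering from 45 mm rim to 28 mm foot, 40 mm tall, thin-walled, 42 g. Point: on its axis, half-way up (20 mm above the foot); z up the axis. Grip across the outside of the rim, fingers closing across the row (rims are 9 to 15 mm apart along it), tips at most 28 mm below the rim to clear the plate.
- crucible_2_mid (a point): Larger brownish, scorched porcelain crucible (one of two alike, told apart by place): empty cup tapering from 51 mm rim to 32 mm foot, 46 mm tall, thin-walled, 50 g. Point: on its axis, half-way up (23 mm above the foot); z up the axis. Grip across the outside of the rim, fingers closing across the row (rims are 9 to 15 mm apart along it), tips at most 34 mm below the rim to clear the plate.
- crucible_3_mid (a point): White porcelain crucible (one of two alike, told apart by place): empty cup tapering from 45 mm rim to 28 mm foot, 40 mm tall, thin-walled, 42 g. Point: on its axis, half-way up (20 mm above the foot); z up the axis. Grip across the outside of the rim, fingers closing across the row (rims are 9 to 15 mm apart along it), tips at most 28 mm below the rim to clear the plate.
- crucible_4_mid (a point): Larger brownish, scorched porcelain crucible (one of two alike, told apart by place): empty cup tapering from 51 mm rim to 32 mm foot, 46 mm tall, thin-walled, 50 g. Point: on its axis, half-way up (23 mm above the foot); z up the axis. Grip across the outside of the rim, fingers closing across the row (rims are 9 to 15 mm apart along it), tips at most 34 mm below the rim to clear the plate.
- carrier: Furnace carrier, fixed: tan fireclay plate 62 (x) by 236 mm (y), top 26 mm above the bench; steel wire lifting loop 59 mm high on its +y end (y = 130 mm). Origin: plate centre at bench level; y along the row to the loop, z up. Four round seats, diameter 44, 8 mm deep, floors 18 mm above the bench, at x = 0, y = 90, 30, -30, -90 mm, each with a crucible (any order) within 3 mm of centre.
- block: Cooling block, fixed: grey aluminium bar 62 (x) by 236 (y) by 28 mm high; upright wooden knob 58 mm high on its +y end (y = 130 mm). Origin: centre of underside; y along the row to the knob, z up. Four empty round pockets, diameter 44, 8 mm deep, floors 20 mm above the bench, at x = 0, y = 90, 30, -30, -90 mm. Mind the tall compressor to the right of it (x > 0.5, y < 0.05 m).
- lid: Bystander: white crucible lid with a button, loose on the bench, 49 mm across, 17 mm high. Origin: centre of the underside.
- dish: Bystander: small dark petri dish, loose on the bench, 52 by 48 mm, 6 mm high. Origin: centre of the underside.
Not all that is in view belongs to the job. What is shaped like the part that bears crucible_3_mid but red is not meant.

How it is judged:
At the end, for the whole second after the job is handed in: Every crucible stands in its own pocket of the cooling block: within 10 mm of the pocket's centre along the block's x and y, foot on the pocket floor (-3 to +4 mm), upright within 0.12 rad, at rest (under 0.02 m/s), order kept by the rules below (((x of crucible_1_mid in the frame of block between -0.01 and 0.01 m and y of crucible_1_mid in the frame of block between 0.08 and 0.1 m and z of crucible_1_mid in the frame of block between 0.037 and 0.044 m) or (x of crucible_1_mid in the frame of block between -0.01 and 0.01 m and y of crucible_1_mid in the frame of block between 0.02 and 0.04 m and z of crucible_1_mid in the frame of block between 0.037 and 0.044 m) or (x of crucible_1_mid in the frame of block between -0.01 and 0.01 m and y of crucible_1_mid in the frame of block between -0.04 and -0.02 m and z of crucible_1_mid in the frame of block between 0.037 and 0.044 m) or (x of crucible_1_mid in the frame of block between -0.01 and 0.01 m and y of crucible_1_mid in the frame of block between -0.1 and -0.08 m and z of crucible_1_mid in the frame of block between 0.037 and 0.044 m)) and angle between each of crucible_1, crucible_2, crucible_3, crucible_4's own z axis and vertical below 0.12 rad and linear speed of each of crucible_1, crucible_2, crucible_3, crucible_4 below 0.02 m/s and ((x of crucible_2_mid in the frame of block between -0.01 and 0.01 m and y of crucible_2_mid in the frame of block between 0.08 and 0.1 m and z of crucible_2_mid in the frame of block between 0.04 and 0.047 m) or (x of crucible_2_mid in the frame of block between -0.01 and 0.01 m and y of crucible_2_mid in the frame of block between 0.02 and 0.04 m and z of crucible_2_mid in the frame of block between 0.04 and 0.047 m) or (x of crucible_2_mid in the frame of block between -0.01 and 0.01 m and y of crucible_2_mid in the frame of block between -0.04 and -0.02 m and z of crucible_2_mid in the frame of block between 0.04 and 0.047 m) or (x of crucible_2_mid in the frame of block between -0.01 and 0.01 m and y of crucible_2_mid in the frame of block between -0.1 and -0.08 m and z of crucible_2_mid in the frame of block between 0.04 and 0.047 m)) and ((x of crucible_3_mid in the frame of block between -0.01 and 0.01 m and y of crucible_3_mid in the frame of block between 0.08 and 0.1 m and z of crucible_3_mid in the frame of block between 0.037 and 0.044 m) or (x of crucible_3_mid in the frame of block between -0.01 and 0.01 m and y of crucible_3_mid in the frame of block between 0.02 and 0.04 m and z of crucible_3_mid in the frame of block between 0.037 and 0.044 m) or (x of crucible_3_mid in the frame of block between -0.01 and 0.01 m and y of crucible_3_mid in the frame of block between -0.04 and -0.02 m and z of crucible_3_mid in the frame of block between 0.037 and 0.044 m) or (x of crucible_3_mid in the frame of block between -0.01 and 0.01 m and y of crucible_3_mid in the frame of block between -0.1 and -0.08 m and z of crucible_3_mid in the frame of block between 0.037 and 0.044 m)) and ((x of crucible_4_mid in the frame of block between -0.01 and 0.01 m and y of crucible_4_mid in the frame of block between 0.08 and 0.1 m and z of crucible_4_mid in the frame of block between 0.04 and 0.047 m) or (x of crucible_4_mid in the frame of block between -0.01 and 0.01 m and y of crucible_4_mid in the frame of block between 0.02 and 0.04 m and z of crucible_4_mid in the frame of block between 0.04 and 0.047 m) or (x of crucible_4_mid in the frame of block between -0.01 and 0.01 m and y of crucible_4_mid in the frame of block between -0.04 and -0.02 m and z of crucible_4_mid in the frame of block between 0.04 and 0.047 m) or (x of crucible_4_mid in the frame of block between -0.01 and 0.01 m and y of crucible_4_mid in the frame of block between -0.1 and -0.08 m and z of crucible_4_mid in the frame of block between 0.04 and 0.047 m))); the robot touches nothing.
It fails at once if a crucible stands in a pocket of the block while the carrier's corresponding seat (same count from loop and knob) still holds a crucible: the order is mixed up ((((x of crucible_1_mid in the frame of block between -0.015 and 0.015 m and y of crucible_1_mid in the frame of block between 0.075 and 0.105 m and z of crucible_1_mid in the frame of block below 0.047 m) or (x of crucible_2_mid in the frame of block between -0.015 and 0.015 m and y of crucible_2_mid in the frame of block between 0.075 and 0.105 m and z of crucible_2_mid in the frame of block below 0.047 m) or (x of crucible_3_mid in the frame of block between -0.015 and 0.015 m and y of crucible_3_mid in the frame of block between 0.075 and 0.105 m and z of crucible_3_mid in the frame of block below 0.047 m) or (x of crucible_4_mid in the frame of block between -0.015 and 0.015 m and y of crucible_4_mid in the frame of block between 0.075 and 0.105 m and z of crucible_4_mid in the frame of block below 0.047 m)) and ((x of crucible_1_mid in the frame of carrier between -0.015 and 0.015 m and y of crucible_1_mid in the frame of carrier between 0.075 and 0.105 m and z of crucible_1_mid in the frame of carrier below 0.047 m) or (x of crucible_2_mid in the frame of carrier between -0.015 and 0.015 m and y of crucible_2_mid in the frame of carrier between 0.075 and 0.105 m and z of crucible_2_mid in the frame of carrier below 0.047 m) or (x of crucible_3_mid in the frame of carrier between -0.015 and 0.015 m and y of crucible_3_mid in the frame of carrier between 0.075 and 0.105 m and z of crucible_3_mid in the frame of carrier below 0.047 m) or (x of crucible_4_mid in the frame of carrier between -0.015 and 0.015 m and y of crucible_4_mid in the frame of carrier between 0.075 and 0.105 m and z of crucible_4_mid in the frame of carrier below 0.047 m))) or (((x of crucible_1_mid in the frame of block between -0.015 and 0.015 m and y of crucible_1_mid in the frame of block between 0.015 and 0.045 m and z of crucible_1_mid in the frame of block below 0.047 m) or (x of crucible_2_mid in the frame of block between -0.015 and 0.015 m and y of crucible_2_mid in the frame of block between 0.015 and 0.045 m and z of crucible_2_mid in the frame of block below 0.047 m) or (x of crucible_3_mid in the frame of block between -0.015 and 0.015 m and y of crucible_3_mid in the frame of block between 0.015 and 0.045 m and z of crucible_3_mid in the frame of block below 0.047 m) or (x of crucible_4_mid in the frame of block between -0.015 and 0.015 m and y of crucible_4_mid in the frame of block between 0.015 and 0.045 m and z of crucible_4_mid in the frame of block below 0.047 m)) and ((x of crucible_1_mid in the frame of carrier between -0.015 and 0.015 m and y of crucible_1_mid in the frame of carrier between 0.015 and 0.045 m and z of crucible_1_mid in the frame of carrier below 0.047 m) or (x of crucible_2_mid in the frame of carrier between -0.015 and 0.015 m and y of crucible_2_mid in the frame of carrier between 0.015 and 0.045 m and z of crucible_2_mid in the frame of carrier below 0.047 m) or (x of crucible_3_mid in the frame of carrier between -0.015 and 0.015 m and y of crucible_3_mid in the frame of carrier between 0.015 and 0.045 m and z of crucible_3_mid in the frame of carrier below 0.047 m) or (x of crucible_4_mid in the frame of carrier between -0.015 and 0.015 m and y of crucible_4_mid in the frame of carrier between 0.015 and 0.045 m and z of crucible_4_mid in the frame of carrier below 0.047 m))) or (((x of crucible_1_mid in the frame of block between -0.015 and 0.015 m and y of crucible_1_mid in the frame of block between -0.045 and -0.015 m and z of crucible_1_mid in the frame of block below 0.047 m) or (x of crucible_2_mid in the frame of block between -0.015 and 0.015 m and y of crucible_2_mid in the frame of block between -0.045 and -0.015 m and z of crucible_2_mid in the frame of block below 0.047 m) or (x of crucible_3_mid in the frame of block between -0.015 and 0.015 m and y of crucible_3_mid in the frame of block between -0.045 and -0.015 m and z of crucible_3_mid in the frame of block below 0.047 m) or (x of crucible_4_mid in the frame of block between -0.015 and 0.015 m and y of crucible_4_mid in the frame of block between -0.045 and -0.015 m and z of crucible_4_mid in the frame of block below 0.047 m)) and ((x of crucible_1_mid in the frame of carrier between -0.015 and 0.015 m and y of crucible_1_mid in the frame of carrier between -0.045 and -0.015 m and z of crucible_1_mid in the frame of carrier below 0.047 m) or (x of crucible_2_mid in the frame of carrier between -0.015 and 0.015 m and y of crucible_2_mid in the frame of carrier between -0.045 and -0.015 m and z of crucible_2_mid in the frame of carrier below 0.047 m) or (x of crucible_3_mid in the frame of carrier between -0.015 and 0.015 m and y of crucible_3_mid in the frame of carrier between -0.045 and -0.015 m and z of crucible_3_mid in the frame of carrier below 0.047 m) or (x of crucible_4_mid in the frame of carrier between -0.015 and 0.015 m and y of crucible_4_mid in the frame of carrier between -0.045 and -0.015 m and z of crucible_4_mid in the frame of carrier below 0.047 m))) or (((x of crucible_1_mid in the frame of block between -0.015 and 0.015 m and y of crucible_1_mid in the frame of block between -0.105 and -0.075 m and z of crucible_1_mid in the frame of block below 0.047 m) or (x of crucible_2_mid in the frame of block between -0.015 and 0.015 m and y of crucible_2_mid in the frame of block between -0.105 and -0.075 m and z of crucible_2_mid in the frame of block below 0.047 m) or (x of crucible_3_mid in the frame of block between -0.015 and 0.015 m and y of crucible_3_mid in the frame of block between -0.105 and -0.075 m and z of crucible_3_mid in the frame of block below 0.047 m) or (x of crucible_4_mid in the frame of block between -0.015 and 0.015 m and y of crucible_4_mid in the frame of block between -0.105 and -0.075 m and z of crucible_4_mid in the frame of block below 0.047 m)) and ((x of crucible_1_mid in the frame of carrier between -0.015 and 0.015 m and y of crucible_1_mid in the frame of carrier between -0.105 and -0.075 m and z of crucible_1_mid in the frame of carrier below 0.047 m) or (x of crucible_2_mid in the frame of carrier between -0.015 and 0.015 m and y of crucible_2_mid in the frame of carrier between -0.105 and -0.075 m and z of crucible_2_mid in the frame of carrier below 0.047 m) or (x of crucible_3_mid in the frame of carrier between -0.015 and 0.015 m and y of crucible_3_mid in the frame of carrier between -0.105 and -0.075 m and z of crucible_3_mid in the frame of carrier below 0.047 m) or (x of crucible_4_mid in the frame of carrier between -0.015 and 0.015 m and y of crucible_4_mid in the frame of carrier between -0.105 and -0.075 m and z of crucible_4_mid in the frame of carrier below 0.047 m)))).
It fails at once if a crucible is set down or dropped on the bench (height (world z) of any of crucible_1_mid, crucible_2_mid, crucible_3_mid, crucible_4_mid below 0.029 m).
It fails at once if the lid or the petri dish is pushed more than 20 mm (distance of any of lid, dish from where it was at the start of the episode above 0.02 m).
It also fails if it takes over 106 s, if anything falls off the work surface, if the arm or the gripper's body presses on something with over 40 N, if the wrist force passes 120 N, or if a joint passes its speed limit or range.

## Working session

There is one attempt and no reset: what is moved stays moved. The work goes in short steps, Python scripts to look and compute and a tool call to move; the robot and the scene stay as the last step left them, time stands still between calls to the robot, and variables do not carry over. Pictures are saved under pics/ and viewed, at most 14 in all, crops included, and the job is handed in when it is done.

Besides the shell and the picture viewer there is one more tool, called as name(argument=value, ...) on one line, values as JSON. apply_moves: Moves the arm, as the interface text tells. Its arguments: {"type":"object","properties":{"steps":{"type":"array"},"grip_force":{"type":"number"}},"required":["steps"]}

```bash
mkdir -p pics; cat > h.py <<'E'
import numpy as np, cv2
from plant import robot, eyes
def ray(cam,px,z):
    c=eyes.calibration(cam);K,R,t=map(np.array,(c["K"],c["R"],c["t"]))
    d=R.T@np.linalg.inv(K)@np.array([px[0],px[1],1.]);o=-R.T@t
    return o+d*(z-o[2])/d[2]
def proj(cam,X):
    c=eyes.calibration(cam);p=np.array(c["K"])@(np.array(c["R"])@np.array(X)+np.array(c["t"]));return p[:2]/p[2]
def save(cam,name):
    im=eyes.read_camera(cam);cv2.imwrite(f"pics/{name}.png",im[:,:,::-1]);return im
E
python3 - <<'E'
from h import *
np.set_printoptions(precision=4,suppress=True)
for cam in("top","scene"):
    save(cam,cam+"0")
    c=eyes.calibration(cam);print(cam,-np.array(c["R"]).T@np.array(c["t"]))
    for th,z in(("crucible_1_mid",.038),("crucible_2_mid",.041),("carrier",0),("block",0),("lid",0),("dish",0)):
        for d in eyes.place_of(cam,th): print(th,round(d["conf"],2),np.round(d["xy"],1),ray(cam,d["xy"],z))
s=robot.read_state();print(s["t"],s["tool_pos"],s["orientation"],s["opening"],robot.grip_point_offset)
E
```

```text
top [0.5023 0.3274 0.8833]
crucible_1_mid 0.82 [343.3 193.9] [0.628  0.1298 0.038 ]
crucible_2_mid 0.84 [271.3 207. ] [0.5994 0.3012 0.041 ]
carrier 0.57 [303.6 202.7] [0.6134 0.2199 0.    ]
block 0.94 [265.7 270.3] [0.4514 0.3167 0.    ]
lid 0.63 [212.8 220. ] [0.5744 0.4443 0.    ]
dish 0.5 [204.3 238.9] [0.5287 0.4649 0.    ]
scene [0.1952 0.7553 0.8272]
crucible_1_mid 0.69 [326.8 148. ] [0.6341 0.1182 0.038 ]
crucible_2_mid 0.62 [288.  191.5] [0.595  0.2946 0.041 ]
carrier 0.77 [303.  182.7] [0.6116 0.2222 0.    ]
block 0.91 [323.7 244.2] [0.4541 0.3131 0.    ]
lid 0.56 [247.7 246. ] [0.5627 0.4471 0.    ]
lid 0.23 [302.5 180.9] [ 0.6166  0.219  -0.    ]
dish 0.85 [247.5 266. ] [0.5248 0.4797 0.    ]
0.7 [ 0.1784 -0.5729  0.2187] [3.1058 0.4723 0.    ] 0.09311879062152774 0.0188
```

View pics/top0.png

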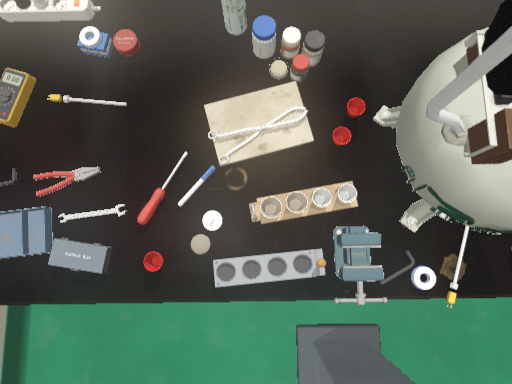

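View pics/scene0.png

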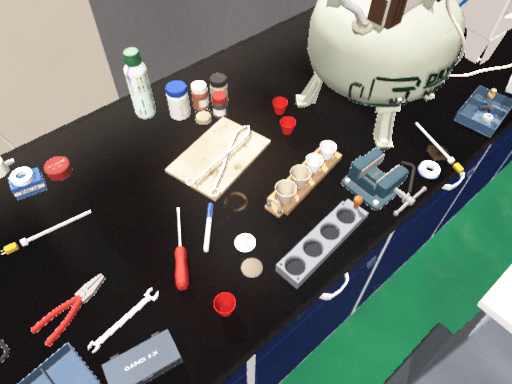

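The carrier and the block lie side by side. The block's knob is at its right end (322,263 in top), and the carrier's loop seems to be at its left end (254,212). I'll zoom in to check.

```bash
python3 - <<'E'
import cv2,numpy as np
a=cv2.imread("pics/top0.png")[165:305,195:395];b=cv2.imread("pics/scene0.png")[130:290,235:415]
a=cv2.resize(a,None,fx=4,fy=4,interpolation=cv2.INTER_CUBIC);b=cv2.resize(b,None,fx=3.7,fy=3.7,interpolation=cv2.INTER_CUBIC)
for k in range(0,200,20):cv2.putText(a,str(195+k),(k*4,10),0,.35,(0,255,255));cv2.line(a,(k*4,12),(k*4,18),(0,255,255))
for k in range(0,140,20):cv2.putText(a,str(165+k),(0,k*4+4),0,.35,(0,255,255))
cv2.imwrite("pics/c1.png",a);cv2.imwrite("pics/c2.png",b)
E
```

```text
(no output)
```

View pics/c1.png

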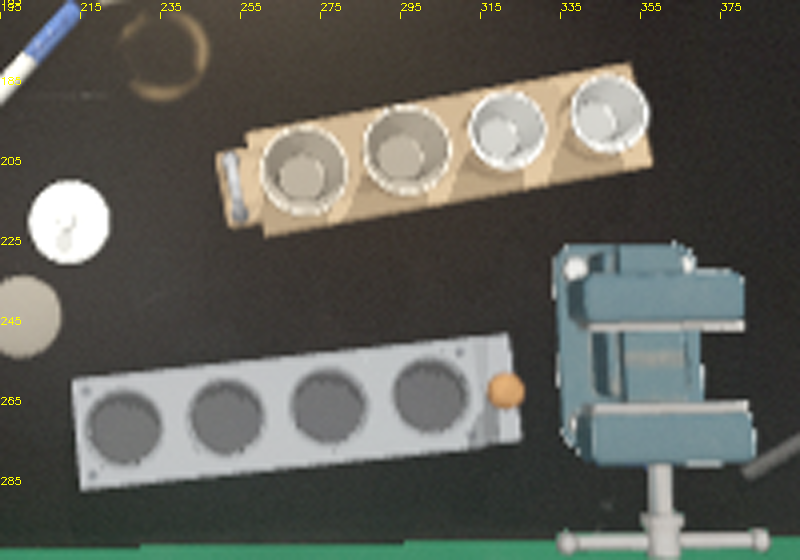

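View pics/c2.png

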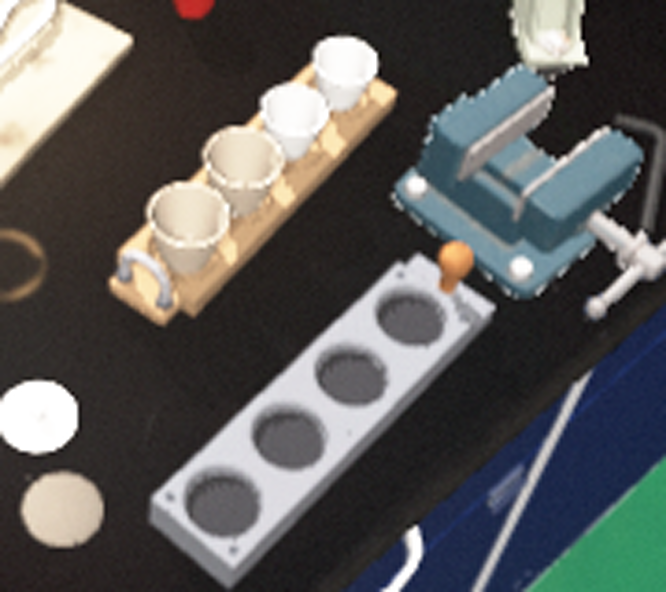

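Confirmed. The loop is at the carrier's left end and the knob is at the block's right end, so the order is mirrored in the world. From the loop the order is brown, brown, white, white. Rim centres in the top crop are at (304,170), (407,149), (507,130) and (609,113); pockets are at (124..431, 427..396).

```bash
cat > m.py <<'E'
from h import *
np.set_printoptions(precision=4,suppress=True)
t=lambda p:(p[0]/4-.375+195,p[1]/4-.375+165)
s=lambda p:(p[0]/3.7-.37+235,p[1]/3.7-.37+130)
zr=[.064,.064,.058,.058]
rt=[(304,170),(407,149),(507,130),(609,113)];rs=[(188,217),(245,167),(296,117),(345,70)]
A=np.array([ray("top",t(p),z) for p,z in zip(rt,zr)]);B=np.array([ray("scene",s(p),z) for p,z in zip(rs,zr)])
print("rims top\n",A,"\nscene\n",B)
pt=[(431,396),(329,406),(227,417),(124,427)];ps=[(411,318),(351,376),(289,437),(223,503)]
P=np.array([ray("top",t(p),.028) for p in pt]);Q=np.array([ray("scene",s(p),.028) for p in ps])
print("pockets top\n",P,"\nscene\n",Q)
for n,a in(("carr",A),("blk",P),("carrS",B),("blkS",Q)):
    k=np.array([1.5,.5,-.5,-1.5]);d=(k[:,None]*a[:,:2]).sum(0)/5
    c=a[:,:2].mean(0);print(n,"c",c,"spacing",np.linalg.norm(d),"row dir deg",np.degrees(np.arctan2(d[1],d[0])))
E
python3 m.py; python3 -c "
from plant import robot
from scipy.spatial.transform import Rotation as R
s=robot.read_state();print(R.from_rotvec(s['orientation']).as_matrix().round(3))"
```

```text
rims top
 [[0.5965 0.3035 0.064 ]
 [0.6075 0.2442 0.064 ]
 [0.6184 0.1855 0.058 ]
 [0.6273 0.1261 0.058 ]] 
scene
 [[0.594  0.3061 0.064 ]
 [0.5998 0.2502 0.064 ]
 [0.6117 0.19   0.058 ]
 [0.6199 0.1337 0.058 ]]
pockets top
 [[0.4669 0.2313 0.028 ]
 [0.4621 0.2908 0.028 ]
 [0.4568 0.3503 0.028 ]
 [0.452  0.4104 0.028 ]] 
scene
 [[0.4645 0.2339 0.028 ]
 [0.4598 0.2937 0.028 ]
 [0.4548 0.3527 0.028 ]
 [0.4492 0.4124 0.028 ]]
carr c [0.6124 0.2148] spacing 0.05996878026941939 row dir deg 99.92529484445352
blk c [0.4594 0.3207] spacing 0.05987464600697805 row dir deg -85.20408148115027
carrS c [0.6064 0.22  ] spacing 0.058444330792961796 row dir deg 98.8418516397521
blkS c [0.4571 0.3232] spacing 0.059652592388025345 row dir deg -85.09726725529669
[[ 0.955  0.297  0.   ]
 [ 0.297 -0.955 -0.   ]
 [-0.     0.    -1.   ]]
```

apply_moves(steps=[0, -1, -0.15, 0, 0, 0, 100, 0, -1, -0.15, 0, 0, 0, 100, 0, -1, -0.15, 0, 0, 0, 100, 0, -1, -0.15, 0, 0, 0, 100, 0, -1, -0.15, 0, 0, 0, 100, 0, -1, -0.15, 0, 0, 0, 100, 0, -1, -0.15, 0, 0, 0, 100, 0, -0.3, 0, 0, 0, 0, 100, 0, 0, 0, 0, 0, 0, 100], grip_force=12)

```text
t: 1.45
tool_pos: [0.113, -0.3629, 0.2511]
orientation: [3.103, 0.472, 0.0]
force: [0.2, -0.1, -0.3]
opening: 0.0931
gripper_force: 0.0
```

apply_moves(steps=[0.99, -0.04, 0, 0, 0, -0.75, 100, 0.99, -0.04, 0, 0, 0, -0.75, 100, 0.99, -0.04, 0, 0, 0, -0.75, 100, 0.99, -0.04, 0, 0, 0, -0.75, 100, 0.99, -0.04, 0, 0, 0, -0.75, 100, 0.99, -0.04, 0, 0, 0, -0.75, 100, 0, 0, 0, 0, 0, 0, 100])

```text
t: 2.03
tool_pos: [0.2684, -0.2708, 0.25]
orientation: [-2.904, -1.197, -0.003]
force: [0.1, 0.0, -0.2]
opening: 0.0932
gripper_force: 0.0
```

apply_moves(steps=[0.99, -0.04, 0, 0, 0, -0.75, 100, 0.99, -0.04, 0, 0, 0, -0.75, 100, 0.99, -0.04, 0, 0, 0, -0.75, 100, 0.99, -0.04, 0, 0, 0, -0.75, 100, 0.99, -0.04, 0, 0, 0, -0.75, 100, 0.99, -0.04, 0, 0, 0, -0.75, 100, 0.99, -0.04, 0, 0, 0, -0.75, 100, 0.99, -0.04, 0, 0, 0, -0.75, 100])

```text
t: 2.7
tool_pos: [0.3745, -0.0651, 0.25]
orientation: [2.399, 2.029, -0.0]
force: [-0.1, -0.3, -0.4]
opening: 0.0932
gripper_force: 0.0
```

apply_moves(steps=[0.99, -0.04, 0, 0, 0, -0.75, 100, 0.99, -0.04, 0, 0, 0, -0.75, 100, 0.99, -0.04, 0, 0, 0, -0.75, 100, 0.99, -0.04, 0, 0, 0, -0.75, 100, 0.99, -0.04, 0, 0, 0, -0.75, 100, 0.99, -0.04, 0, 0, 0, -0.75, 100, 0.99, -0.04, 0, 0, 0, -0.75, 100, 0.99, -0.04, 0, 0, 0, -0.75, 100, 0, 0, 0, 0, 0, 0, 100])

```text
t: 3.45
tool_pos: [0.3385, 0.1692, 0.25]
orientation: [-1.646, -2.674, -0.002]
force: [1.0, -0.3, -0.6]
opening: 0.0928
gripper_force: 0.0
```

```bash
cat > go.py <<'E'
# prints tool-frame shift (units of 30 mm) and yaw turn (units of 6 deg) to a target x y z yaw(of tool y, deg)
import sys; from h import *; from scipy.spatial.transform import Rotation as R
np.set_printoptions(precision=3,suppress=True)
s=robot.read_state();M=R.from_rotvec(s["orientation"]).as_matrix();p=np.array(s["tool_pos"])
print("t",s["t"],"pos",p,"yaw",np.degrees(np.arctan2(M[1,1],M[0,1])).round(2),"tilt",M[:,2],"open",s["opening"])
for a in sys.argv[1:]:
    x,y,z,w=map(float,a.split(","));c=np.cos(np.radians(w));n=np.sin(np.radians(w))
    T=np.array([[-n,c,0],[c,n,0],[0,0,-1]]); T[:,0]=np.cross(T[:,1],T[:,2])
    rv=R.from_matrix(M.T@T).as_rotvec(degrees=True)/6
    print(a,"shift now-axes",M.T@([x,y,z]-p)/.03,"turn",rv,"shift target-axes",T.T@([x,y,z]-p)/.03)
    M,p=T,np.array([x,y,z])
E
python3 go.py .596,.3045,.15,9.9 .596,.3045,.043,9.9
```

```text
t 3.45 pos [0.338 0.169 0.25 ] yaw 26.76 tilt [-0.001  0.002 -1.   ] open 0.09275785708572479
.596,.3045,.15,9.9 shift now-axes [0.156 9.696 3.335] turn [-0.002 -0.018  2.81 ] shift target-axes [2.968 9.233 3.335]
.596,.3045,.043,9.9 shift now-axes [0.    0.    3.567] turn [0. 0. 0.] shift target-axes [0.    0.    3.567]
```

apply_moves(steps=[0, 0, 0, 0, 0, 0.94, 100, 0, 0, 0, 0, 0, 0.94, 100, 0, 0, 0, 0, 0, 0.93, 100, 0.3, 0.92, 0.2, 0, 0, 0, 100, 0.3, 0.92, 0.2, 0, 0, 0, 100, 0.3, 0.92, 0.2, 0, 0, 0, 100, 0.3, 0.92, 0.2, 0, 0, 0, 100, 0.3, 0.92, 0.2, 0, 0, 0, 100, 0.3, 0.92, 0.3, 0, 0, 0, 100, 0.3, 0.92, 0.4, 0, 0, 0, 100, 0.3, 0.92, 0.5, 0, 0, 0, 100, 0.3, 0.92, 0.5, 0, 0, 0, 100])

```text
t: 4.45
tool_pos: [0.5739, 0.2859, 0.1677]
orientation: [2.034, 2.394, 0.0]
force: [-0.5, -0.0, 0.7]
opening: 0.0928
gripper_force: 0.0
```

apply_moves(steps=[0.27, 0.95, 0.43, 0, 0, 0, 100, 0, 0, 1, 0, 0, 0, 100, 0, 0, 0.8, 0, 0, 0, 100, 0, 0, 0, 0, 0, 0, 100, 0, 0, 0, 0, 0, 0, 100])

```text
t: 4.87
tool_pos: [0.5972, 0.2973, 0.0995]
orientation: [-2.032, -2.393, 0.007]
force: [0.7, 0.5, -0.3]
opening: 0.0932
gripper_force: 0.0
```

```bash
python3 go.py .596,.3045,.043,9.9; python3 - <<'E'
from h import *
a=save("top","t1")[165:305,195:395];b=save("scene","s1")[110:270,225:405]
a=cv2.resize(a,(571,400),interpolation=cv2.INTER_CUBIC);b=cv2.resize(b,(450,400),interpolation=cv2.INTER_CUBIC)
cv2.imwrite("pics/d1.png",cv2.resize(np.hstack([a,b]),(800,313))[:,:,::-1])
E
```

```text
t 4.8667 pos [0.597 0.297 0.099] yaw 9.35 tilt [-0.005 -0.002 -1.   ] open 0.09317339003144887
.596,.3045,.043,9.9 shift now-axes [0.244 0.008 1.882] turn [-0.048  0.013 -0.092] shift target-axes [0.242 0.001 1.882]
```

View pics/d1.png

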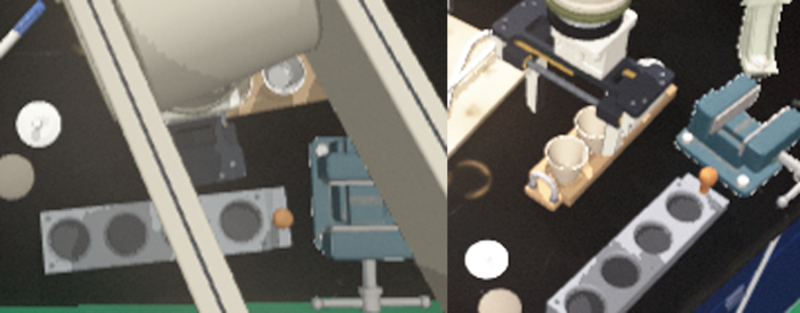

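```bash
python3 -c "
from h import *
print(proj('scene',[.597,.297,.0995]),'fingers seen at ~286.8,175.4; cup rim A',proj('scene',[.596,.3045,.064]))"
```

```text
[288.50242858 175.74172005] fingers seen at ~286.8,175.4; cup rim A [285.32993046 187.40819398]
```

The fingers are where the pose reading puts them. In the scene picture the gripper is above cup A (568,160 in the montage), so I'm going down to grip it.

apply_moves(steps=[0.24, 0, 0, 0, 0, -0.09, 100, 0, 0, 0.6, 0, 0, 0, 100, 0, 0, 0.6, 0, 0, 0, 100, 0, 0, 0.4, 0, 0, 0, 100, 0, 0, 0.26, 0, 0, 0, 100, 0, 0, 0, 0, 0, 0, 100])

```text
t: 5.47
tool_pos: [0.596, 0.3058, 0.0452]
orientation: [-2.019, -2.406, 0.003]
force: [0.3, -0.2, -0.2]
opening: 0.0929
gripper_force: 0.0
```

apply_moves(steps=[0, 0, 0, 0, 0, 0, 40, 0, 0, 0, 0, 0, 0, 40, 0, 0, 0, 0, 0, 0, 40, 0, 0, 0, 0, 0, 0, 40, 0, 0, 0, 0, 0, 0, 40, 0, 0, 0, 0, 0, 0, 40, 0, 0, 0, 0, 0, 0, 40, 0, 0, 0, 0, 0, 0, 40])

```text
t: 6.13
tool_pos: [0.5969, 0.306, 0.0466]
orientation: [-2.02, -2.406, -0.0]
force: [-1.4, -0.1, 1.2]
opening: 0.0496
gripper_force: 12.0
```

apply_moves(steps=[0, 0, -0.2, 0, 0, 0, 40, 0, 0, -0.4, 0, 0, 0, 40, 0, 0, -0.7, 0, 0, 0, 40, 0, 0, -0.8, 0, 0, 0, 40, 0, 0, -0.7, 0, 0, 0, 40, 0, 0, -0.4, 0, 0, 0, 40, 0, 0, 0, 0, 0, 0, 40, 0, 0, 0, 0, 0, 0, 40])

```text
t: 6.8
tool_pos: [0.5975, 0.3062, 0.1434]
orientation: [2.019, 2.405, 0.003]
force: [-0.1, 0.9, -2.0]
opening: 0.0491
gripper_force: 12.0
```

```bash
python3 go.py .466,.2325,.14,4.8 .466,.2325,.048,4.8; python3 - <<'E'
from h import *
b=save("scene","s2")[90:250,225:405];cv2.imwrite("pics/d2.png",cv2.resize(b,(675,600),interpolation=cv2.INTER_CUBIC)[:,:,::-1])
E
```

```text
t 6.8 pos [0.597 0.306 0.143] yaw 9.97 tilt [ 0.002  0.001 -1.   ] open 0.04908972930736898
.466,.2325,.14,4.8 shift now-axes [-1.661 -4.743  0.104] turn [ 0.018 -0.005  0.862] shift target-axes [-2.082 -4.574  0.114]
.466,.2325,.048,4.8 shift now-axes [0.    0.    3.067] turn [0. 0. 0.] shift target-axes [0.    0.    3.067]
```

View pics/d2.png

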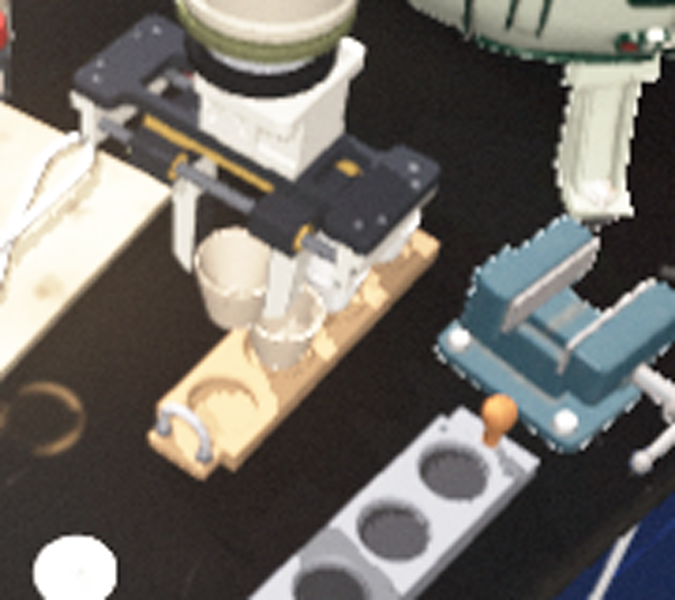

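Cup A hangs upright in the fingers (235,275) and its seat at (225,405) is empty. Now carrying it to the pocket by the knob (455,470).

apply_moves(steps=[0, 0, 0, 0, 0, 0.43, 40, 0, 0, 0, 0, 0, 0.43, 40, -0.3, -0.65, 0, 0, 0, 0, 40, -0.35, -0.75, 0, 0, 0, 0, 40, -0.35, -0.8, 0, 0, 0, 0, 40, -0.35, -0.8, 0, 0, 0, 0, 40, -0.35, -0.75, 0, 0, 0, 0, 40, -0.25, -0.55, 0, 0, 0, 0, 40, -0.13, -0.27, 0.1, 0, 0, 0, 40, 0, 0, 0, 0, 0, 0, 40, 0, 0, 0, 0, 0, 0, 40])

```text
t: 7.77
tool_pos: [0.4646, 0.2319, 0.1379]
orientation: [-2.126, -2.312, 0.003]
force: [-0.5, 0.6, -0.7]
opening: 0.0494
gripper_force: 12.0
```

```bash
python3 go.py .466,.2325,.048,4.8; python3 - <<'E'
from h import *
b=save("scene","s3")[90:290,235:435];a=save("top","t3")[200:320,195:395]
b=cv2.resize(b,(450,450),interpolation=cv2.INTER_CUBIC);a=cv2.resize(a,(350,210),interpolation=cv2.INTER_CUBIC)
o=np.zeros((450,800,3),np.uint8);o[:,:450]=b;o[:210,450:]=a;cv2.imwrite("pics/d3.png",o[:,:,::-1])
E
```

```text
t 7.7667 pos [0.465 0.232 0.138] yaw 4.8 tilt [-0.002 -0.001 -1.   ] open 0.049400085871746824
.466,.2325,.048,4.8 shift now-axes [0.018 0.055 2.998] turn [-0.021  0.006  0.   ] shift target-axes [0.016 0.048 2.998]
```

View pics/d3.png

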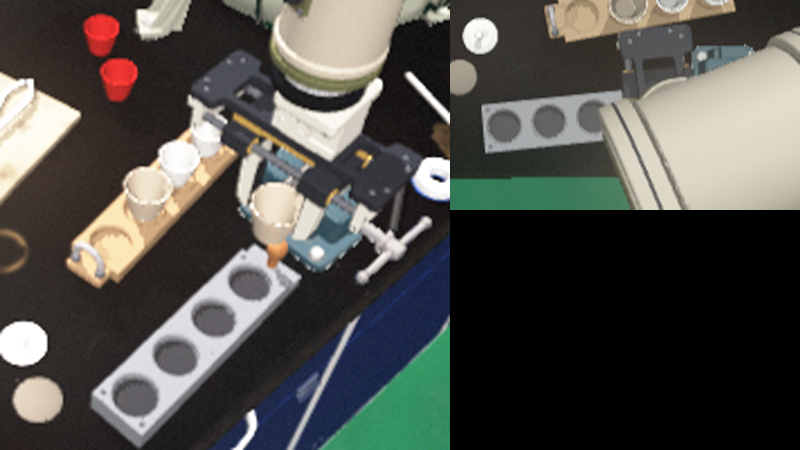

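```bash
python3 - <<'E'
from h import *
im=cv2.imread("pics/s3.png")
print("rim expect",proj("scene",[.4655,.232,.157]),"rim seen ~",235+275/2.25,90+203/2.25, "->",ray("scene",(235+275/2.25,90+203/2.25),.157))
print("foot expect",proj("scene",[.4655,.232,.111]))
E
```

```text
rim expect [357.2437154  179.61687444] rim seen ~ 357.22222222222223 180.22222222222223 -> [0.46446881 0.23327408 0.157     ]
foot expect [352.92062694 193.09400533]
```

apply_moves(steps=[0, 0.05, 0.6, 0, 0, 0, 40, 0, 0, 0.6, 0, 0, 0, 40, 0, 0, 0.5, 0, 0, 0, 40, 0, 0, 0, 0, 0, 0, 40])

```text
t: 8.2
tool_pos: [0.4652, 0.2318, 0.0847]
orientation: [-2.124, -2.311, 0.008]
force: [-0.1, 0.1, -0.5]
opening: 0.0494
gripper_force: 12.0
```

apply_moves(steps=[0, 0, 0.5, 0, 0, 0, 40, 0, 0, 0.3, 0, 0, 0, 40, 0, 0, 0.2, 0, 0, 0, 40, 0, 0, 0.15, 0, 0, 0, 40, 0, 0, 0.1, 0, 0, 0, 40, 0, 0, 0, 0, 0, 0, 40, 0, 0, 0, 0, 0, 0, 40])

```text
t: 8.78
tool_pos: [0.4672, 0.2325, 0.0513]
orientation: [2.126, 2.313, 0.0]
force: [0.1, 0.4, 0.3]
opening: 0.049
gripper_force: 12.0
```

apply_moves(steps=[0, 0, 0.05, 0, 0, 0, 40, 0, 0, 0.03, 0, 0, 0, 40, 0, 0, 0, 0, 0, 0, 40, 0, 0, 0, 0, 0, 0, 40])

```text
t: 9.12
tool_pos: [0.4671, 0.2325, 0.0487]
orientation: [2.126, 2.313, 0.0]
force: [-0.0, 0.3, -0.9]
opening: 0.0493
gripper_force: 12.0
```

apply_moves(steps=[0, 0, 0, 0, 0, 0, 60, 0, 0, 0, 0, 0, 0, 60, 0, 0, 0, 0, 0, 0, 75, 0, 0, 0, 0, 0, 0, 100, 0, 0, 0, 0, 0, 0, 100, 0, 0, 0, 0, 0, 0, 100, 0, 0, 0, 0, 0, 0, 100])

```text
t: 9.7
tool_pos: [0.467, 0.2324, 0.0485]
orientation: [-2.126, -2.313, 0.0]
force: [-0.2, 0.0, -0.4]
opening: 0.0845
gripper_force: 0.0
```

apply_moves(steps=[0, 0, -0.5, 0, 0, 0, 100, 0, 0, -1, 0, 0, 0, 100, 0, 0, -1, 0, 0, 0, 100, 0, 0, -0.5, 0, 0, 0, 100, 0, 0, 0, 0, 0, 0, 100])

```text
t: 10.12
tool_pos: [0.4698, 0.2335, 0.1434]
orientation: [2.124, 2.31, 0.011]
force: [0.8, -0.2, 1.0]
opening: 0.093
gripper_force: 0.0
```

```bash
python3 go.py .606,.246,.14,9.9 .606,.246,.044,9.9; python3 - <<'E'
from h import *
b=save("scene","s4")[130:290,235:415]
cv2.imwrite("pics/d4.png",cv2.resize(b,None,fx=3.7,fy=3.7,interpolation=cv2.INTER_CUBIC)[:,:,::-1])
E
```

```text
t 10.1167 pos [0.47  0.234 0.143] yaw 4.82 tilt [ 0.007  0.003 -1.   ] open 0.09296441251419474
.606,.246,.14,9.9 shift now-axes [0.033 4.558 0.148] turn [ 0.071 -0.018 -0.847] shift target-axes [-0.371  4.544  0.115]
.606,.246,.044,9.9 shift now-axes [0.  0.  3.2] turn [0. 0. 0.] shift target-axes [0.  0.  3.2]
```

View pics/d4.png

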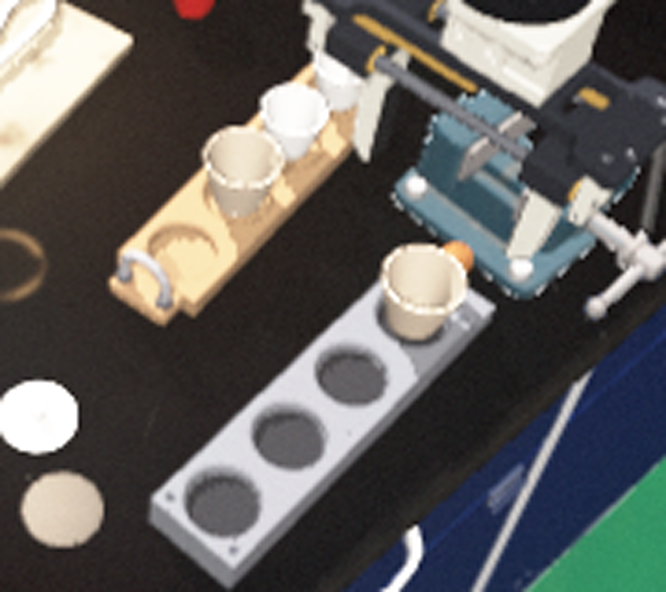

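The first crucible stands upright in the knob pocket (425,290). On to cup B.

apply_moves(steps=[0, 0, 0, 0, 0, -0.43, 100, 0, 0, 0, 0, 0, -0.42, 100, -0.07, 0.9, 0, 0, 0, 0, 100, -0.07, 0.9, 0, 0, 0, 0, 100, -0.07, 0.9, 0, 0, 0, 0, 100, -0.07, 0.9, 0, 0, 0, 0, 100, -0.07, 0.9, 0, 0, 0, 0, 100, 0, 0, 0.7, 0, 0, 0, 100, 0, 0, 0.7, 0, 0, 0, 100, 0, 0, 0, 0, 0, 0, 100, 0, 0, 0, 0, 0, 0, 100, 0, 0, 0, 0, 0, 0, 100])

```text
t: 11.17
tool_pos: [0.6013, 0.2453, 0.0963]
orientation: [-2.021, -2.405, 0.001]
force: [0.2, 1.0, -0.1]
opening: 0.0927
gripper_force: 0.0
```

```bash
python3 go.py .606,.246,.044,9.9
```

```text
t 11.1667 pos [0.601 0.245 0.096] yaw 9.92 tilt [-0.001 -0.    -1.   ] open 0.09272778479666785
.606,.246,.044,9.9 shift now-axes [-0.002  0.16   1.744] turn [-0.011  0.001  0.003] shift target-axes [-0.003  0.158  1.745]
```

apply_moves(steps=[0, 0.16, 0, 0, 0, 0, 100, 0, 0, 0.6, 0, 0, 0, 100, 0, 0, 0.6, 0, 0, 0, 100, 0, 0, 0.3, 0, 0, 0, 100, 0, 0, 0.2, 0, 0, 0, 100, 0, 0, 0, 0, 0, 0, 100, 0, 0, 0, 0, 0, 0, 100])

```text
t: 11.75
tool_pos: [0.6069, 0.2463, 0.0463]
orientation: [2.021, 2.405, 0.001]
force: [-0.8, 0.5, 1.0]
opening: 0.0927
gripper_force: 0.0
```

apply_moves(steps=[0, 0, 0, 0, 0, 0, 40, 0, 0, 0, 0, 0, 0, 40, 0, 0, 0, 0, 0, 0, 40, 0, 0, 0, 0, 0, 0, 40, 0, 0, 0, 0, 0, 0, 40, 0, 0, 0, 0, 0, 0, 40, 0, 0, 0, 0, 0, 0, 40, 0, 0, 0, 0, 0, 0, 40])

```text
t: 12.42
tool_pos: [0.6066, 0.2461, 0.0456]
orientation: [2.021, 2.405, 0.0]
force: [0.2, -0.4, 0.6]
opening: 0.0499
gripper_force: 12.0
```

apply_moves(steps=[0, 0, -0.2, 0, 0, 0, 40, 0, 0, -0.4, 0, 0, 0, 40, 0, 0, -0.7, 0, 0, 0, 40, 0, 0, -0.8, 0, 0, 0, 40, 0, 0, -0.7, 0, 0, 0, 40, 0, 0, -0.4, 0, 0, 0, 40, 0, 0, 0, 0, 0, 0, 40, 0, 0, 0, 0, 0, 0, 40, 0, 0, 0, 0, 0, 0, 40])

```text
t: 13.17
tool_pos: [0.6058, 0.2459, 0.1401]
orientation: [-2.021, -2.404, 0.003]
force: [-0.3, -0.5, -0.7]
opening: 0.0497
gripper_force: 12.0
```

```bash
python3 go.py .461,.292,.142,4.8
```

```text
t 13.1667 pos [0.606 0.246 0.14 ] yaw 9.91 tilt [-0.002 -0.001 -1.   ] open 0.04970291100829367
.461,.292,.142,4.8 shift now-axes [ 2.345 -4.49  -0.054] turn [-0.018  0.003  0.852] shift target-axes [ 1.936 -4.681 -0.062]
```

apply_moves(steps=[0, 0, 0, 0, 0, 0.43, 40, 0, 0, 0, 0, 0, 0.42, 40, 0.2, -0.5, 0, 0, 0, 0, 40, 0.35, -0.85, 0, 0, 0, 0, 40, 0.35, -0.85, 0, 0, 0, 0, 40, 0.35, -0.85, 0, 0, 0, 0, 40, 0.35, -0.8, 0, 0, 0, 0, 40, 0.22, -0.53, 0, 0, 0, 0, 40, 0.12, -0.3, 0, 0, 0, 0, 40, 0, 0, 0, 0, 0, 0, 40, 0, 0, 0, 0, 0, 0, 40, 0, 0, 0, 0, 0, 0, 40])

```text
t: 14.17
tool_pos: [0.4625, 0.2919, 0.1411]
orientation: [2.127, 2.312, -0.001]
force: [-0.2, -0.9, -0.0]
opening: 0.0493
gripper_force: 12.0
```

```bash
python3 go.py .461,.292,.142,4.8
```

```text
t 14.1667 pos [0.462 0.292 0.141] yaw 4.79 tilt [-0. -0. -1.] open 0.049283049135180286
.461,.292,.142,4.8 shift now-axes [ 0.007 -0.049 -0.029] turn [-0.001  0.004 -0.002] shift target-axes [ 0.007 -0.049 -0.029]
```

apply_moves(steps=[0, 0, 0.5, 0, 0, 0, 40, 0, 0, 0.6, 0, 0, 0, 40, 0, 0, 0.6, 0, 0, 0, 40, 0, 0, 0.5, 0, 0, 0, 40, 0, 0, 0.35, 0, 0, 0, 40, 0, 0, 0.2, 0, 0, 0, 40, 0, 0, 0.15, 0, 0, 0, 40, 0, 0, 0.1, 0, 0, 0, 40, 0, 0, 0.1, 0, 0, 0, 40, 0, 0, 0.03, 0, 0, 0, 40, 0, 0, 0, 0, 0, 0, 40, 0, 0, 0, 0, 0, 0, 40])

```text
t: 15.17
tool_pos: [0.4621, 0.2926, 0.0482]
orientation: [2.126, 2.313, 0.001]
force: [-0.3, 0.1, -0.4]
opening: 0.0497
gripper_force: 12.0
```

apply_moves(steps=[0, 0, 0, 0, 0, 0, 60, 0, 0, 0, 0, 0, 0, 60, 0, 0, 0, 0, 0, 0, 75, 0, 0, 0, 0, 0, 0, 100, 0, 0, 0, 0, 0, 0, 100, 0, 0, 0, 0, 0, 0, 100, 0, 0, 0, 0, 0, 0, 100])

```text
t: 15.75
tool_pos: [0.4618, 0.2923, 0.0477]
orientation: [2.126, 2.313, -0.0]
force: [1.0, -0.8, 0.7]
opening: 0.0847
gripper_force: 0.0
```

apply_moves(steps=[0, 0, -0.5, 0, 0, 0, 100, 0, 0, -1, 0, 0, 0, 100, 0, 0, -1, 0, 0, 0, 100, 0, 0, -0.6, 0, 0, 0, 100, 0, 0, 0, 0, 0, 0, 100, 0, 0, 0, 0, 0, 0, 100, 0, 0, 0, 0, 0, 0, 100])

```text
t: 16.33
tool_pos: [0.4612, 0.2921, 0.1396]
orientation: [-2.126, -2.312, 0.002]
force: [0.0, -1.1, -0.4]
opening: 0.0931
gripper_force: 0.0
```

```bash
python3 go.py .617,.187,.14,9.9; python3 - <<'E'
from h import *
b=save("scene","s5")[130:290,235:415]
cv2.imwrite("pics/d5.png",cv2.resize(b,None,fx=3.7,fy=3.7,interpolation=cv2.INTER_CUBIC)[:,:,::-1])
E
```

```text
t 16.3333 pos [0.461 0.292 0.14 ] yaw 4.81 tilt [-0.001 -0.001 -1.   ] open 0.09307524179418002
.617,.187,.14,9.9 shift now-axes [-3.926  4.88  -0.018] turn [-0.012  0.004 -0.848] shift target-axes [-4.343  4.513 -0.014]
```

View pics/d5.png

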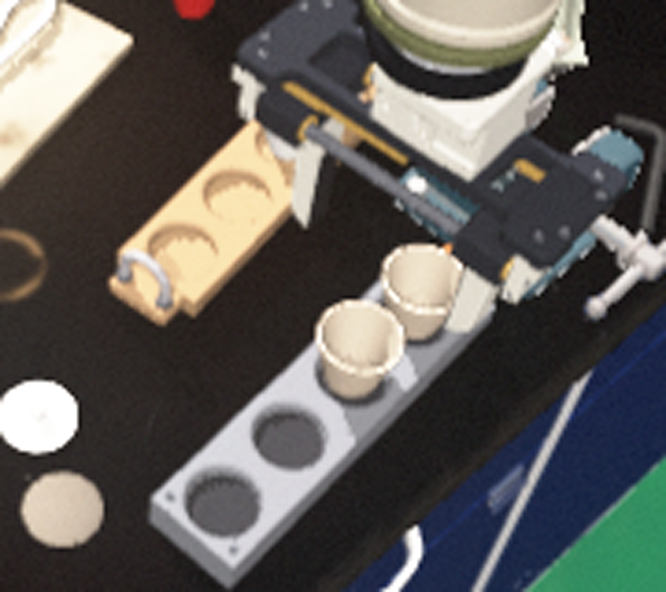

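Both brown crucibles stand upright (425,290 and 360,348), with seats 1 and 2 empty. Next is white C.

apply_moves(steps=[0, 0, 0, 0, 0, -0.43, 100, 0, 0, 0, 0, 0, -0.42, 100, -0.74, 0.75, 0, 0, 0, 0, 100, -0.72, 0.75, 0, 0, 0, 0, 100, -0.72, 0.75, 0, 0, 0, 0, 100, -0.72, 0.75, 0, 0, 0, 0, 100, -0.72, 0.75, 0, 0, 0, 0, 100, -0.72, 0.76, 0, 0, 0, 0, 100, 0, 0, 0.8, 0, 0, 0, 100, 0, 0, 0.7, 0, 0, 0, 100, 0, 0, 0, 0, 0, 0, 100, 0, 0, 0, 0, 0, 0, 100])

```text
t: 17.38
tool_pos: [0.6149, 0.1868, 0.0922]
orientation: [-2.019, -2.402, 0.008]
force: [-0.5, 0.4, -0.1]
opening: 0.0927
gripper_force: 0.0
```

```bash
python3 go.py .617,.187,.038,9.9
```

```text
t 17.3833 pos [0.615 0.187 0.092] yaw 9.9 tilt [-0.007 -0.001 -1.   ] open 0.09270607275189749
.617,.187,.038,9.9 shift now-axes [-0.004  0.081  1.808] turn [-0.064  0.002  0.   ] shift target-axes [-0.004  0.069  1.808]
```

apply_moves(steps=[0, 0.06, 0, 0, 0, 0, 100, 0, 0, 0.6, 0, 0, 0, 100, 0, 0, 0.6, 0, 0, 0, 100, 0, 0, 0.35, 0, 0, 0, 100, 0, 0, 0.2, 0, 0, 0, 100, 0, 0, 0, 0, 0, 0, 100, 0, 0, 0, 0, 0, 0, 100])

```text
t: 17.97
tool_pos: [0.6195, 0.1879, 0.0439]
orientation: [2.021, 2.405, 0.001]
force: [0.3, 0.9, -0.1]
opening: 0.093
gripper_force: 0.0
```

apply_moves(steps=[0, 0, 0, 0, 0, 0, 36, 0, 0, 0, 0, 0, 0, 36, 0, 0, 0, 0, 0, 0, 36, 0, 0, 0, 0, 0, 0, 36, 0, 0, 0, 0, 0, 0, 36, 0, 0, 0, 0, 0, 0, 36, 0, 0, 0, 0, 0, 0, 36, 0, 0, 0, 0, 0, 0, 36, 0, 0, 0, 0, 0, 0, 36])

```text
t: 18.72
tool_pos: [0.6192, 0.1877, 0.0431]
orientation: [-2.021, -2.405, 0.0]
force: [-0.9, -0.0, -0.3]
opening: 0.0424
gripper_force: 12.0
```

apply_moves(steps=[0, 0, -0.2, 0, 0, 0, 36, 0, 0, -0.4, 0, 0, 0, 36, 0, 0, -0.7, 0, 0, 0, 36, 0, 0, -0.8, 0, 0, 0, 36, 0, 0, -0.7, 0, 0, 0, 36, 0, 0, -0.6, 0, 0, 0, 36, 0, 0, 0, 0, 0, 0, 36, 0, 0, 0, 0, 0, 0, 36, 0, 0, 0, 0, 0, 0, 36])

```text
t: 19.47
tool_pos: [0.6188, 0.1876, 0.1444]
orientation: [-2.021, -2.405, 0.001]
force: [-0.8, -0.3, -0.8]
opening: 0.0427
gripper_force: 12.0
```

```bash
python3 go.py .456,.3515,.141,4.8; python3 - <<'E'
from h import *
b=save("scene","s6")[90:250,235:415]
cv2.imwrite("pics/d6.png",cv2.resize(b,None,fx=3,fy=3,interpolation=cv2.INTER_CUBIC)[:,:,::-1])
E
```

```text
t 19.4667 pos [0.619 0.188 0.144] yaw 9.91 tilt [-0.001 -0.    -1.   ] open 0.04267850468040935
.456,.3515,.141,4.8 shift now-axes [ 6.316 -4.405  0.117] turn [-0.008  0.001  0.852] shift target-axes [ 5.898 -4.951  0.113]
```

View pics/d6.png

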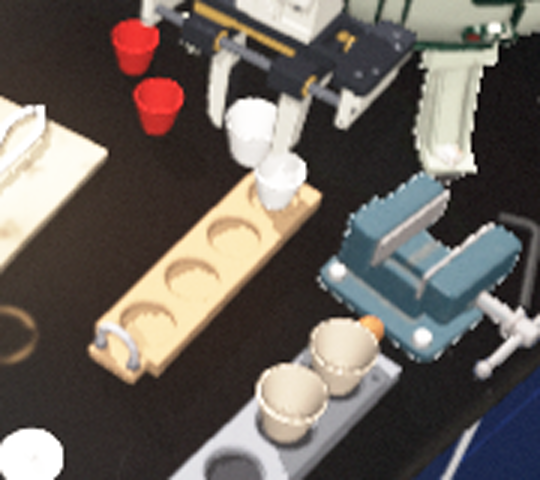

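White C is held upright (250,130) and white D is still in its seat (280,180). Carrying C to the third pocket from the knob.

apply_moves(steps=[0, 0, 0, 0, 0, 0.43, 36, 0, 0, 0, 0, 0, 0.42, 36, 0.5, -0.42, 0, 0, 0, 0, 36, 0.8, -0.67, 0, 0, 0, 0, 36, 0.8, -0.67, 0, 0, 0, 0, 36, 0.8, -0.67, 0, 0, 0, 0, 36, 0.8, -0.67, 0, 0, 0, 0, 36, 0.8, -0.67, 0, 0, 0, 0, 36, 0.7, -0.6, 0, 0, 0, 0, 36, 0.5, -0.4, 0, 0, 0, 0, 36, 0.2, -0.18, 0, 0, 0, 0, 36, 0, 0, 0, 0, 0, 0, 36])

```text
t: 20.52
tool_pos: [0.4546, 0.3522, 0.1437]
orientation: [-2.123, -2.315, 0.004]
force: [0.4, -0.4, -0.2]
opening: 0.0428
gripper_force: 12.0
```

apply_moves(steps=[0, 0, 0, 0, 0, 0, 36, 0, 0, 0, 0, 0, 0, 36])

```text
t: 20.68
tool_pos: [0.4571, 0.3506, 0.1446]
orientation: [2.127, 2.312, -0.001]
force: [-0.4, -0.8, -0.8]
opening: 0.0424
gripper_force: 12.0
```

```bash
python3 go.py .456,.3515,.141,4.8
```

```text
t 20.6833 pos [0.457 0.351 0.145] yaw 4.77 tilt [-0.    -0.001 -1.   ] open 0.04244182456309988
.456,.3515,.141,4.8 shift now-axes [ 0.033 -0.033  0.12 ] turn [-0.004  0.008 -0.006] shift target-axes [ 0.033 -0.033  0.12 ]
```

apply_moves(steps=[0.03, -0.03, 0.5, 0, 0, 0, 36, 0, 0, 0.7, 0, 0, 0, 36, 0, 0, 0.7, 0, 0, 0, 36, 0, 0, 0.5, 0, 0, 0, 36, 0, 0, 0.35, 0, 0, 0, 36, 0, 0, 0.2, 0, 0, 0, 36, 0, 0, 0.15, 0, 0, 0, 36, 0, 0, 0.1, 0, 0, 0, 36, 0, 0, 0.1, 0, 0, 0, 36, 0, 0, 0.03, 0, 0, 0, 36, 0, 0, 0, 0, 0, 0, 36, 0, 0, 0, 0, 0, 0, 36])

```text
t: 21.68
tool_pos: [0.4558, 0.3527, 0.0458]
orientation: [2.126, 2.313, 0.001]
force: [0.2, -0.3, -1.5]
opening: 0.0428
gripper_force: 12.0
```

apply_moves(steps=[0, 0, 0, 0, 0, 0, 55, 0, 0, 0, 0, 0, 0, 55, 0, 0, 0, 0, 0, 0, 75, 0, 0, 0, 0, 0, 0, 100, 0, 0, 0, 0, 0, 0, 100, 0, 0, 0, 0, 0, 0, 100, 0, 0, 0, 0, 0, 0, 100])

```text
t: 22.27
tool_pos: [0.4554, 0.3525, 0.0452]
orientation: [-2.126, -2.313, -0.0]
force: [0.1, -0.8, -0.4]
opening: 0.0798
gripper_force: 0.0
```

apply_moves(steps=[0, 0, -0.5, 0, 0, 0, 100, 0, 0, -1, 0, 0, 0, 100, 0, 0, -1, 0, 0, 0, 100, 0, 0, -0.7, 0, 0, 0, 100, 0, 0, 0, 0, 0, 0, 100, 0, 0, 0, 0, 0, 0, 100, 0, 0, 0, 0, 0, 0, 100])

```text
t: 22.85
tool_pos: [0.455, 0.3521, 0.1403]
orientation: [-2.126, -2.313, 0.002]
force: [-0.1, 0.1, -0.1]
opening: 0.0927
gripper_force: 0.0
```

```bash
python3 go.py .626,.128,.14,9.9; python3 - <<'E'
from h import *
b=save("scene","s7")[130:290,235:415]
cv2.imwrite("pics/d7.png",cv2.resize(b,None,fx=3.7,fy=3.7,interpolation=cv2.INTER_CUBIC)[:,:,::-1])
E
```

```text
t 22.85 pos [0.455 0.352 0.14 ] yaw 4.81 tilt [-0.001 -0.001 -1.   ] open 0.09268013092396657
.626,.128,.14,9.9 shift now-axes [-7.923  5.052  0.011] turn [-0.009  0.004 -0.848] shift target-axes [-8.34   4.329  0.011]
```

View pics/d7.png

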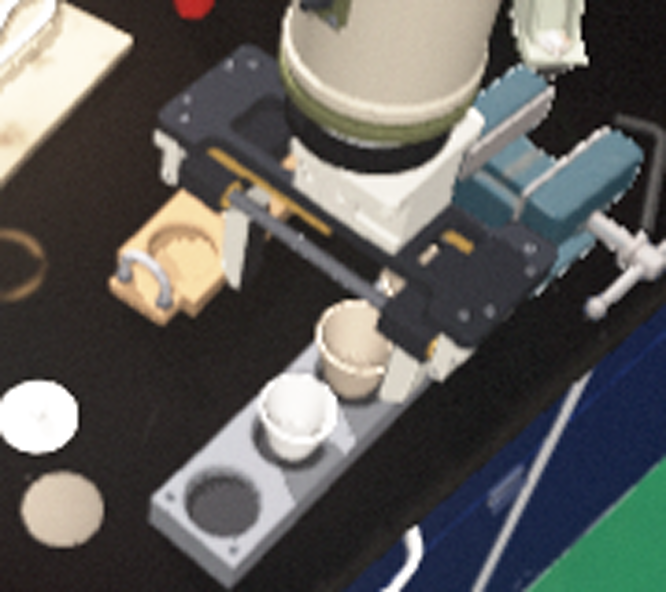

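White C is upright in the third pocket (298,415). Last one: D.

apply_moves(steps=[0, 0, 0, 0, 0, -0.43, 100, 0, 0, 0, 0, 0, -0.42, 100, -0.83, 0.43, 0, 0, 0, 0, 100, -0.83, 0.43, 0, 0, 0, 0, 100, -0.83, 0.43, 0, 0, 0, 0, 100, -0.83, 0.43, 0, 0, 0, 0, 100, -0.83, 0.43, 0, 0, 0, 0, 100, -0.83, 0.43, 0, 0, 0, 0, 100, -0.83, 0.43, 0, 0, 0, 0, 100, -0.83, 0.43, 0, 0, 0, 0, 100, -0.83, 0.43, 0, 0, 0, 0, 100, -0.83, 0.43, 0, 0, 0, 0, 100])

```text
t: 23.9
tool_pos: [0.6248, 0.128, 0.1388]
orientation: [-2.02, -2.403, 0.004]
force: [0.1, 1.0, 0.9]
opening: 0.0928
gripper_force: 0.0
```

apply_moves(steps=[0, 0, 0.8, 0, 0, 0, 100, 0, 0, 0.7, 0, 0, 0, 100, 0, 0, 0, 0, 0, 0, 100, 0, 0, 0, 0, 0, 0, 100, 0, 0, 0, 0, 0, 0, 100])

```text
t: 24.32
tool_pos: [0.625, 0.1296, 0.0961]
orientation: [-2.02, -2.405, 0.001]
force: [0.1, -0.7, 0.3]
opening: 0.0929
gripper_force: 0.0
```

```bash
python3 go.py .6265,.128,.041,9.9
```

```text
t 24.3167 pos [0.625 0.13  0.096] yaw 9.94 tilt [-0.001 -0.    -1.   ] open 0.09289604671725128
.6265,.128,.041,9.9 shift now-axes [-0.061  0.043  1.837] turn [-0.01  -0.001  0.006] shift target-axes [-0.061  0.041  1.837]
```

apply_moves(steps=[-0.05, 0.04, 0, 0, 0, 0, 100, 0, 0, 0.6, 0, 0, 0, 100, 0, 0, 0.6, 0, 0, 0, 100, 0, 0, 0.4, 0, 0, 0, 100, 0, 0, 0.2, 0, 0, 0, 100, 0, 0, 0, 0, 0, 0, 100, 0, 0, 0, 0, 0, 0, 100])

```text
t: 24.9
tool_pos: [0.627, 0.1282, 0.0428]
orientation: [2.021, 2.405, 0.0]
force: [-0.4, 0.4, -0.3]
opening: 0.0929
gripper_force: 0.0
```

apply_moves(steps=[0, 0, 0, 0, 0, 0, 36, 0, 0, 0, 0, 0, 0, 36, 0, 0, 0, 0, 0, 0, 36, 0, 0, 0, 0, 0, 0, 36, 0, 0, 0, 0, 0, 0, 36, 0, 0, 0, 0, 0, 0, 36, 0, 0, 0, 0, 0, 0, 36, 0, 0, 0, 0, 0, 0, 36, 0, 0, 0, 0, 0, 0, 36])

```text
t: 25.65
tool_pos: [0.6269, 0.1281, 0.0422]
orientation: [2.021, 2.405, 0.0]
force: [0.2, -0.1, -0.1]
opening: 0.0425
gripper_force: 12.0
```

apply_moves(steps=[0, 0, -0.2, 0, 0, 0, 36, 0, 0, -0.4, 0, 0, 0, 36, 0, 0, -0.7, 0, 0, 0, 36, 0, 0, -0.8, 0, 0, 0, 36, 0, 0, -0.7, 0, 0, 0, 36, 0, 0, -0.6, 0, 0, 0, 36, 0, 0, 0, 0, 0, 0, 36, 0, 0, 0, 0, 0, 0, 36, 0, 0, 0, 0, 0, 0, 36])

```text
t: 26.4
tool_pos: [0.6264, 0.1281, 0.1435]
orientation: [-2.021, -2.405, 0.001]
force: [1.4, -0.2, -0.4]
opening: 0.0426
gripper_force: 12.0
```

```bash
python3 go.py .451,.411,.141,4.8; python3 - <<'E'
from h import *
b=save("scene","s8")[90:250,235:415]
cv2.imwrite("pics/d8.png",cv2.resize(b,None,fx=3,fy=3,interpolation=cv2.INTER_CUBIC)[:,:,::-1])
E
```

```text
t 26.4 pos [0.626 0.128 0.143] yaw 9.91 tilt [-0.001 -0.    -1.   ] open 0.04263630968994964
.451,.411,.141,4.8 shift now-axes [10.297 -4.135  0.087] turn [-0.008 -0.     0.852] shift target-axes [ 9.887 -5.036  0.083]
```

View pics/d8.png

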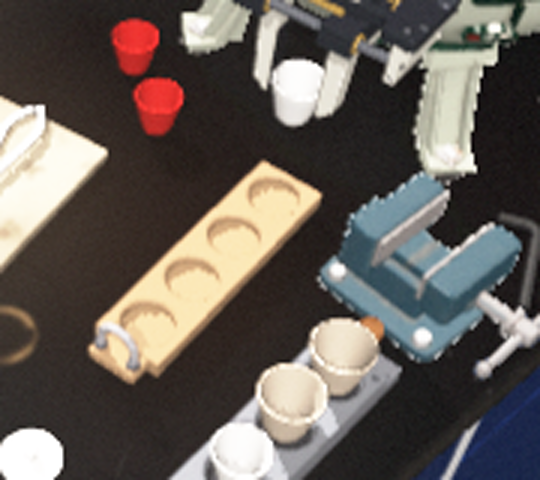

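White D is held upright (298,92) and the carrier is empty. Carrying it to the last pocket.

apply_moves(steps=[0, 0, 0, 0, 0, 0.43, 36, 0, 0, 0, 0, 0, 0.42, 36, 0.6, -0.3, 0, 0, 0, 0, 36, 0.88, -0.45, 0, 0, 0, 0, 36, 0.88, -0.45, 0, 0, 0, 0, 36, 0.88, -0.45, 0, 0, 0, 0, 36, 0.88, -0.45, 0, 0, 0, 0, 36, 0.88, -0.45, 0, 0, 0, 0, 36, 0.88, -0.45, 0, 0, 0, 0, 36, 0.88, -0.45, 0, 0, 0, 0, 36])

```text
t: 27.28
tool_pos: [0.5047, 0.322, 0.1422]
orientation: [-2.126, -2.312, 0.005]
force: [0.9, 0.6, -0.0]
opening: 0.0428
gripper_force: 12.0
```

apply_moves(steps=[0.88, -0.45, 0, 0, 0, 0, 36, 0.88, -0.45, 0, 0, 0, 0, 36, 0.88, -0.45, 0, 0, 0, 0, 36, 0.35, -0.16, 0, 0, 0, 0, 36, 0.14, -0.08, 0, 0, 0, 0, 36, 0, 0, 0, 0, 0, 0, 36, 0, 0, 0, 0, 0, 0, 36, 0, 0, 0, 0, 0, 0, 36, 0, 0, 0, 0, 0, 0, 36])

```text
t: 28.03
tool_pos: [0.4521, 0.4099, 0.1441]
orientation: [2.128, 2.311, -0.0]
force: [-1.0, 0.8, -0.4]
opening: 0.0425
gripper_force: 12.0
```

```bash
python3 go.py .451,.411,.141,4.8
```

```text
t 28.0333 pos [0.452 0.41  0.144] yaw 4.71 tilt [-0. -0. -1.] open 0.04254271278935157
.451,.411,.141,4.8 shift now-axes [ 0.041 -0.035  0.103] turn [-0.     0.003 -0.015] shift target-axes [ 0.041 -0.034  0.103]
```

apply_moves(steps=[0.04, -0.03, 0.5, 0, 0, 0, 36, 0, 0, 0.7, 0, 0, 0, 36, 0, 0, 0.7, 0, 0, 0, 36, 0, 0, 0.5, 0, 0, 0, 36, 0, 0, 0.35, 0, 0, 0, 36, 0, 0, 0.2, 0, 0, 0, 36, 0, 0, 0.15, 0, 0, 0, 36, 0, 0, 0.1, 0, 0, 0, 36, 0, 0, 0.1, 0, 0, 0, 36, 0, 0, 0.03, 0, 0, 0, 36, 0, 0, 0, 0, 0, 0, 36, 0, 0, 0, 0, 0, 0, 36])

```text
t: 29.03
tool_pos: [0.4506, 0.4125, 0.0449]
orientation: [2.126, 2.313, 0.001]
force: [-0.0, -0.6, -1.5]
opening: 0.0428
gripper_force: 12.0
```

apply_moves(steps=[0, 0, 0, 0, 0, 0, 55, 0, 0, 0, 0, 0, 0, 55, 0, 0, 0, 0, 0, 0, 75, 0, 0, 0, 0, 0, 0, 100, 0, 0, 0, 0, 0, 0, 100, 0, 0, 0, 0, 0, 0, 100, 0, 0, 0, 0, 0, 0, 100])

```text
t: 29.62
tool_pos: [0.4503, 0.4122, 0.0443]
orientation: [2.126, 2.313, -0.0]
force: [-0.4, -0.0, -0.1]
opening: 0.0796
gripper_force: 0.0
```

apply_moves(steps=[0, 0, -0.5, 0, 0, 0, 100, 0, 0, -1, 0, 0, 0, 100, 0, 0, -1, 0, 0, 0, 100, 0, 0, -1, 0, 0, 0, 100, 0, 0, -1, 0, 0, 0, 100, 0, 0, -1, 0, 0, 0, 100, 0, 1, 0, 0, 0, 0, 100, 0, 1, 0, 0, 0, 0, 100, 0, 1, 0, 0, 0, 0, 100, 0, 1, 0, 0, 0, 0, 100, 0, 1, 0, 0, 0, 0, 100, 0, 0, 0, 0, 0, 0, 100])

```text
t: 30.62
tool_pos: [0.6036, 0.4231, 0.2059]
orientation: [2.129, 2.309, -0.004]
force: [0.3, -0.2, -1.8]
opening: 0.093
gripper_force: 0.0
```

```bash
python3 - <<'E'
from h import *
b=save("scene","s9")[130:290,235:415]; a=save("top","t9")
o=np.hstack([cv2.resize(b,(450,400),interpolation=cv2.INTER_CUBIC),cv2.resize(a[225:305,205:275+55],(350,224),interpolation=cv2.INTER_CUBIC)[:,:] if 0 else cv2.resize(a[165:305,195:335],(350,400),interpolation=cv2.INTER_CUBIC)])
cv2.imwrite("pics/d9.png",o[:,:,::-1])
for i,(x,y,h) in enumerate([(.466,.2325,.066),(.461,.292,.066),(.456,.3515,.060),(.451,.411,.060)]):
    p=proj("scene",[x,y,h]);print(i+1,((p-[235,130])*2.5).round())
E
```

```text
1 [284. 188.]
2 [243. 228.]
3 [199. 274.]
4 [153. 318.]
```

View pics/d9.png

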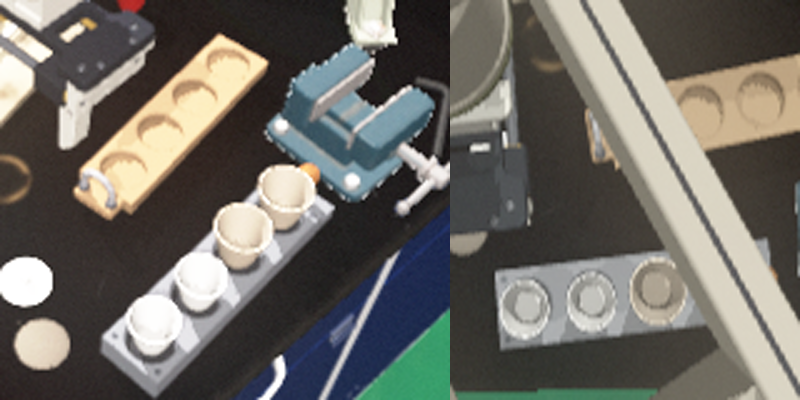

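All four stand upright with their rims within about 2 px of the expected positions. The carrier is empty, the lid and dish haven't moved, and the arm is clear, so I'm handing in.

```bash
python3 -c "
from plant import robot
print(robot.close_job())"
```

```text
the job is handed in; nothing more can be done
None
```

I moved all four crucibles upright into their matching cooling-block pockets, order kept from loop to knob, with the lid and dish left where they lay, and handed the job in at about 31 s (no verdict was returned).

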